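# Turn the sample label up, then hold the heater hood open

## Task

A colleague is about to check one more sample and load it into the dry-block vial heater. Roll the amber vial that lies on its side on the cardboard sheet, without picking it up, until its paper label faces up for her to read and it lies still on the sheet; then lift the heater's hinged hood and hold it open at 60 degrees while she loads, never letting it drop. The hood falls shut by itself, so finish while still holding it in the gripper's fingers, and leave the other things on the bench where they stand.

Things in the scene. Friction and masses are not known exactly. Their poses are not given: they have to be found in the camera images.
- vial: the only vial lying on its side, on the cardboard sheet: amber glass 27.5 mm in diameter, 95 mm long, 36 to 72 g, white cap (24.6 mm across) on the last 18 mm. Origin on its axis 47 mm from the foot, 13.75 mm above the sheet; x axis towards the cap, z axis out through the label's middle (z up = label up). It points in any direction, rolls without slipping when pressed lightly, and soon stops.
- vial_label (a point): middle of that vial's white paper label, on the glass surface 11 mm footwards of the origin, axes as the vial's. The label covers 112 degrees of the round and 48 mm of the length and carries black bars. At the start it faces sideways and somewhat down.
- sheet: flat cardboard sheet fixed on the bench beside the heater, 300 x 220 x 4 mm; origin at the centre of its underside, x along its long side
- heater: dry-block vial heater, fixed: white case 300 mm deep (x), 220 mm wide (y), 98 mm high to its deck, 148 mm to the top of the shut hood; origin at the centre of its underside; -x is its front with the sloping panel of display and keys. Vials stand in the block under the hood.
- hood (a joint): opening angle of the heater's grey hood (shell 165 x 190 x 50 mm with a clear window, 0.4 to 0.65 kg), rad: 0 = shut as at the start, 1.047 = 60 degrees, stop at 1.45. Hinged along its far (heater +x) edge; lifts with under 5 N at the handle and falls shut from anywhere when let go.
- hood_handle (a point): middle of the hood's black bar handle: round bar 12 mm thick, 110 mm long along the heater's y, its axis 35 mm in front of the hood's front face and, when shut, 125 mm above the bench (the case is 27 to 40 mm below it). Axes as the heater's when shut; the frame turns with the hood. The bar can turn between the fingers as the hood swings.
- hood_hinge (a point): middle of the hood's hinge axis, 100 mm above the bench, axis along the heater's y; fixed to the heater, axes as the heater's. With the hood shut the handle's middle lies 203 mm from it towards heater -x and 25 mm above it.
- vial_a: a like vial standing upright near the far end of the sheet, 95 mm tall; origin at the centre of its foot, z up. A bystander: leave it alone.
- vial_b: a like vial standing upright near the far end of the sheet, 95 mm tall; origin at the centre of its foot, z up. A bystander: leave it alone.
- beaker: glass beaker, 70 mm across, 90 mm tall, left of the heater; origin at the centre of its foot, z up. A bystander.
- marker: marker pen, white with a black cap, 140 mm long, 13 mm thick, lying between the heater and the sheet; origin under its middle. A bystander.
- forceps: steel forceps 120 mm long, 7 mm high, lying right of the sheet; origin under the middle. A bystander.
- cap: spare white screw cap, 24.6 mm across, 18 mm high, lying left of the heater; origin at the centre of its underside. A bystander.
Mind the look-alikes: they are no part of the job. Leave any purple look-alike of the vial alone.

How it is judged:
On the way, in this order (a step that is already met when the one before it is completed fails the run):
1. the lying vial's label faces up, the vial at rest on the sheet and no longer touched, the hood still shut (angle between vial's own z axis and vertical below 0.5 rad and z of vial in the frame of sheet below 0.024 m and x of vial in the frame of sheet between -0.15 and 0.15 m and y of vial in the frame of sheet between -0.11 and 0.11 m and linear speed of vial below 0.02 m/s and contact force between the fingers and vial below 0.1 N and value of joint hood below 0.1 rad), for 0.3 s.
2. the hood is held open at 60 degrees by the fingers (value of joint hood between 0.942477 and 1.15192 rad and velocity of joint hood between -0.06 and 0.06 rad/s and contact force between hood and the fingers above 0.5 N), for 0.3 s.
At the end, for the whole second after the job is handed in: the hood stands still at 60 degrees, within 6, carried by the fingers (over 0.5 N between them and the hood) and by nothing else loose; the vial lies at rest on the sheet, its label within 29 degrees of straight up (all of step 2 and contact force between hood and vial below 0.1 N and contact force between hood and vial_a below 0.1 N and contact force between hood and vial_b below 0.1 N and contact force between hood and beaker below 0.1 N and contact force between hood and marker below 0.1 N and contact force between hood and forceps below 0.1 N and contact force between hood and cap below 0.1 N and angle between vial's own z axis and vertical below 0.5 rad and z of vial in the frame of sheet below 0.024 m and x of vial in the frame of sheet between -0.15 and 0.15 m and y of vial in the frame of sheet between -0.11 and 0.11 m and linear speed of vial below 0.02 m/s); the arm keeps its last pose, push and grip.
It fails at once if the vial is picked up (more than 15 mm off the sheet) (z of vial in the frame of sheet above 0.033 m).
It fails at once if the hood drops (closes faster than 1.5 rad/s) (velocity of joint hood below -1.5 rad/s).
It fails at once if a bystander is moved by more than 30 mm or knocked over (distance of any of vial_a, vial_b, beaker, marker, forceps, cap from where it was at the start of the episode above 0.03 m or angle between any of vial_a, vial_b, beaker's own z axis and vertical above 0.5 rad).
It also fails if it takes over 58 s, if anything falls off the work surface, if the arm or the gripper's body presses on something with over 40 N, if the wrist force passes 120 N, or if a joint passes its speed limit or range.

## Robot

A 6-joint arm with a two-finger parallel gripper is mounted at the origin on the work surface. World frame = base frame: x ahead of the robot, y to its left, z up, the work surface at z = 0. Lengths are in m, angles in rad, forces in N, time in s.
With the tool pointing down it reaches from about 0.3 to 0.775 m from the base axis. Payload 14.6 kg.
Tool frame: the origin (TCP) lies on the centre line of the jaws, within the pads' length; the fingertips stand 19 mm ahead of it and the grasp point (between the pads) is the TCP; z points along the fingers, y is the line along which they close (so a half turn about z gives the same grasp; the last joint's range is limited). The gripper opens to 94 mm and grips with 3 to 60 N. Pads are 16 mm wide; open, the fingers measure 119 mm over their backs; the gripper's body (75 mm by 177 mm) begins 78 mm behind the grasp point.
Start: joints at [1.15, 0.3, 1.521, -0, 1.321, -0.067], TCP at [0.191, 0.516, 0.224] pointing down, gripper open.
Joint ranges: [-3.03, 3.03], [-0.79, 2.21], [0.23, 2.52], [-1.04, 4.18], [0, 3.07], [-2.55, 2.55]. Speed limits (rad/s): [2.22, 2.22, 2.57, 3.14, 3.14, 3.14].

## Interface

Orientations are given as [roll, pitch, yaw] about the fixed x, y, z axes, in that order (R = Rz(yaw) Ry(pitch) Rx(roll)).
In Python, from station import get_obs, camera, workorder gives the robot as it stands.
- The arm moves only by the tool play_rows, never from a script. Its argument "motion" is a list that holds one entry, the list of rows, each a list of 7 numbers: the shift along the tool's x, y, z as a fraction of full scale, then the turn, a rotation vector about the tool's x, y, z as a fraction of full scale, then the opening, from -1 (shut) to 1 (fully open). In form: [[[x, y, z, ax, ay, az, grip], ...]]. A call has 1 to 10 rows; each row is the pose to reach, as a shift and turn from the pose commanded when the call began, along the tool's axes at that moment, turning the shorter way round; what a row does not reach only later rows make up. Full scale, the value 1, is 0.25 m for a shift and 2 pi rad for a turn. A row lasts 1/10 s, in which the tool goes at most 50 mm and 8.59 degrees, less where a joint would pass 70% of its speed; a pose out of reach is approached as far as the arm can. A call with a number of a shift or a turn outside -1 to 1 is refused whole. A call with a gripper value outside its range is refused whole. The fingers move at their own pace and stop on an object; "grip_force" is the grip in N (left out, the last holds). Time passes only in rows, so rows that repeat a pose let the fingers close. It gives the time, the measured TCP pose, the force, the opening and the grip force at its end, in the units of the state.
- get_obs(): the state, without advancing time (a new reading comes with each control period).
- camera(name): name is "scene" or "top" or "wrist"; returns a dict with "frame" (384x512x3 uint8, red, green, blue), "z_map" (384x512 float32, m along the optical axis (not along the pixel's ray), 0 where there is no reading), "camera_matrix" (3x3 intrinsics, pixels), "T" (4x4, takes a point from camera to world coordinates); the wrist camera has in their place "T_tool_cam" (4x4, takes a point from camera to tool coordinates, whose origin is the TCP and whose axes are the flange's). Camera axes: x right, y up, looking along -z (the intrinsics and any distortion apply to the point x, -y, -z); pixel columns grow to the right and rows downward; lengths in m; the calibration is good to about 2 mm. A picture is of the moment at which its call begins: read the wrist's pose just before it.
- workorder.hand_in(): hands the job in; it is judged then, once.
The state is a dict: "time_s": time; "qpos": joint angles; "joint_vel": joint speeds; "tau": joint torques, N m; "ee_pos": TCP position; "eef_rot": TCP orientation; "force": force on the tool from outside, world axes, zero at the start; "moment": the same for the moment, N m; "grip_width": finger opening in m; "grip_force": force on a finger pad.
Only numpy, scipy, OpenCV 4.12 (cv2) and the standard library are available. Lean on these libraries where they do the work, as an engineer would, in place of code of your own. Each camera call takes 0.05 s, during which the arm holds its last target. There are 200 camera calls.

## Working session

There is one attempt and no reset: what is moved stays moved. The work goes in short steps, Python scripts to look and compute and a tool call to move; the robot and the scene stay as the last step left them, time stands still between calls to the robot, and variables do not carry over. Pictures are saved under pics/ and viewed, at most 10 in all, crops included, and the job is handed in when it is done.

Besides the shell and the picture viewer there is one more tool, called as a command line: name --argument value ..., lists and objects as JSON in quotes. play_rows: Moves the arm, as the interface text tells. Its arguments: {"type":"object","properties":{"motion":{"type":"array"},"grip_force":{"type":"number"}},"required":["motion"]}

```bash
mkdir -p pics; ls
cat > h.py <<'E'
import numpy as np, cv2
from station import get_obs, camera
from scipy.spatial.transform import Rotation as R
def tool():
    o=get_obs(); T=np.eye(4); T[:3,:3]=R.from_euler('xyz',o['eef_rot']).as_matrix(); T[:3,3]=o['ee_pos']; return T
def cam(n):
    Tt=tool(); c=camera(n)
    if n=='wrist': c['T']=Tt@c['T_tool_cam']
    return c
def cloud(c):
    z=c['z_map']; K=c['camera_matrix']; v,u=np.mgrid[:z.shape[0],:z.shape[1]]
    p=np.stack([(u-K[0,2])/K[0,0]*z,-(v-K[1,2])/K[1,1]*z,-z,np.ones_like(z)],-1)
    return (p@c['T'].T)[...,:3]
def save(c,n,crop=None,s=1):
    f=c['frame']
    if crop: f=f[crop[1]:crop[3],crop[0]:crop[2]]
    cv2.imwrite('pics/'+n,cv2.resize(f[...,::-1],None,fx=s,fy=s,interpolation=cv2.INTER_CUBIC))
E
python3 - <<'E'
from h import *
o=get_obs(); print(o)
for n in('scene','top'):
    c=cam(n); print(n,c['T'].round(3).tolist(),c['camera_matrix'].tolist(),[k for k in c]); save(c,n+'0.png',None,1.5); np.savez(n+'0.npz',f=c['frame'],p=cloud(c))
E
```

```text
pics
{'time_s': 0.0, 'qpos': array([ 1.15039240e+00,  3.00477084e-01,  1.52156617e+00,  3.62504467e-05,
        1.32068574e+00, -6.66003675e-02]), 'joint_vel': array([-0.00047791,  0.00021997,  0.00069995, -0.00029005, -0.00187438,
        0.00112975]), 'tau': array([-7.35697677e-05, -5.31809020e+01, -3.52737021e+01,  7.09070452e-02,
        2.44987925e-02, -3.48850813e-05]), 'ee_pos': array([0.19045769, 0.51572454, 0.22388934]), 'eef_rot': array([-3.14046117e+00, -1.10659276e-04,  2.78778004e+00]), 'force': array([ 0.27647286, -0.21458356,  0.81606331]), 'moment': array([-0.00142059,  0.06340083,  0.01297975]), 'grip_force': 0.0, 'grip_width': 0.09380597869423107}
scene [[-0.567, -0.508, 0.649, 1.335], [0.824, -0.353, 0.443, 0.6], [0.004, 0.786, 0.619, 0.909], [0.0, 0.0, 0.0, 1.0]] [[403.24087068087067, 0.0, 256.4514009330027], [0.0, 403.24087068087067, 188.2683498886153], [0.0, 0.0, 1.0]] ['frame', 'z_map', 'camera_matrix', 'T']
top [[-0.036, 0.978, -0.205, 0.282], [-0.999, -0.036, 0.004, 0.023], [-0.004, 0.205, 0.979, 1.22], [0.0, 0.0, 0.0, 1.0]] [[358.6691449937799, 0.0, 256.26366182289564], [0.0, 358.6691449937799, 188.21891312884327], [0.0, 0.0, 1.0]] ['frame', 'z_map', 'camera_matrix', 'T']
```

View pics/scene0.png

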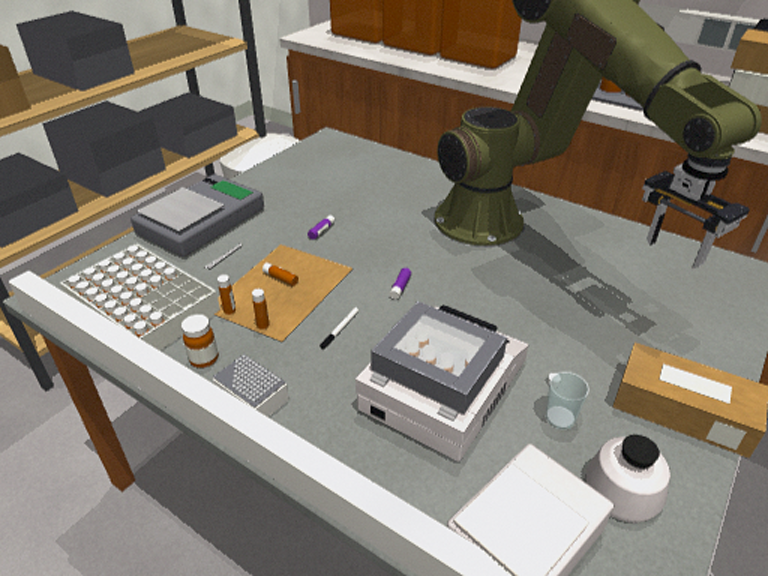

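View pics/top0.png

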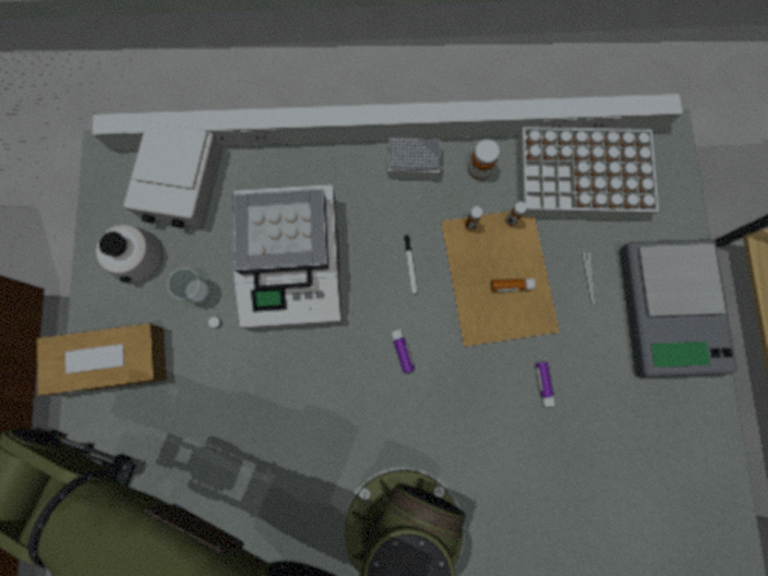

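The scene and top views show these candidates (top-view pixels at 1.5x scale):
- The amber vial lying on the sheet is at (512,285), with its cap on the right.
- Purple look-alikes are at (402,350) and (545,384), off the sheet.
- Standing amber vials are at (475,217) and (517,213).
- A brown jar is at (484,158).

By the description I choose the vial at (512,285). The heater handle is near (283,272).

Run:
```python
from h import *
d=np.load('top0.npz'); f=d['f'];p=d['p']
hsv=cv2.cvtColor(f,cv2.COLOR_RGB2HSV)
# sheet
m=((p[...,2]<.02)&(hsv[...,0]>8)&(hsv[...,0]<25)&(hsv[...,1]>90)).astype(np.uint8); m[:, :280]=0; m[250:]=0
P=p[m>0]; r=cv2.minAreaRect(P[:,:2].astype(np.float32)); print('sheet',r,P[:,2].mean())
print(cv2.boxPoints(r))
# vial: high points over sheet in crop
s=np.zeros(m.shape,bool); s[180:200,320:362]=1
q=s&(p[...,2]>.014)&(p[...,2]<.06); Q=p[q]; print('vial',len(Q),Q.mean(0),Q[:,2].max(),cv2.minAreaRect(Q[:,:2].astype(np.float32)))
# heater: deck & hood
h=(p[...,2]>.06)&(p[...,2]<.2); h[:,:150]=0;h[:,232:]=0;h[:115]=0;h[225:]=0
for a,b in((.14,.16),(.09,.103),(.115,.135)):
    q=h&(p[...,2]>a)&(p[...,2]<b);Q=p[q];print(a,len(Q),cv2.minAreaRect(Q[:,:2].astype(np.float32)),Q[:,2].mean())
v,u=np.nonzero(h&(p[...,2]>.11)&(p[...,2]<.135)); 
q=h&(f.max(-1)<50);Q=p[q];print('dark',len(Q));Q=Q[(Q[:,2]>.11)&(Q[:,2]<.14)];print(len(Q),cv2.minAreaRect(Q[:,:2].astype(np.float32)),Q[:,2].mean())
T=cam('top'); save(T,'crop1.png',(300,110,400,250),4)
```

```text
sheet ((0.510964035987854, -0.7454686760902405), (0.46500536799430847, 1.2097612619400024), 5.656931400299072) -0.07738270538948243
[[ 0.21996951 -0.16645202]
 [ 0.33921778 -1.3703218 ]
 [ 0.80195856 -1.3244853 ]
 [ 0.6827103  -0.1206156 ]]
vial 226 [ 0.51661128 -0.26946604  0.02857291] 0.03777301984231185 ((0.5182576775550842, -0.2718732953071594), (0.027943333610892296, 0.09526216238737106), 0.24944552779197693)
0.14 3136 ((0.6291782259941101, 0.23354431986808777), (0.16677497327327728, 0.19025300443172455), 1.7596489191055298) 0.15048769289582659
0.09 933 ((0.622290849685669, 0.23296284675598145), (0.24016745388507843, 0.22020657360553741), 1.3475996255874634) 0.09599558058256794
0.115 333 ((0.5820856690406799, 0.18832723796367645), (0.12989231944084167, 0.24974584579467773), 43.176788330078125) 0.1285614041509002
dark 364
241 ((0.5268572568893433, 0.22740250825881958), (0.04261857271194458, 0.1768752485513687), 2.222324848175049) 0.13018601169877156
```

View pics/crop1.png

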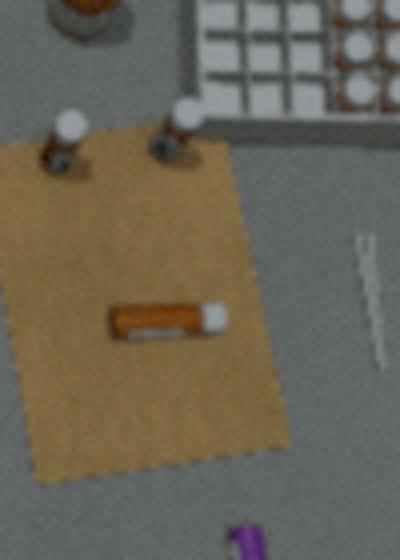

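The crop confirms the choice. It is amber with a white cap at (215,317), and a sliver of white label shows along its lower, robot-facing edge at (155,332). So the label faces -x and somewhat down, and the vial must roll towards +x. Next I fit the poses and plan the approach.

```bash
cat >> h.py <<'E'
def plan(pos,Rt):
    T=tool(); d=T[:3,:3].T@(np.array(pos)-T[:3,3])/.25
    a=R.from_matrix(T[:3,:3].T@Rt).as_rotvec()/(2*np.pi)
    print('shift',d.round(4),'turn',a.round(4),'dist',np.linalg.norm(d)*.25,'deg',np.linalg.norm(a)*360)
def down(ydir):  # tool pointing down, y axis along ydir (world xy)
    y=np.array([*ydir,0.]);y/=np.linalg.norm(y); z=np.array([0,0,-1.]); return np.stack([np.cross(y,z),y,z],1)
E
python3 - <<'E'
from h import *
d=np.load('top0.npz'); f=d['f'].astype(int);p=d['p']
s=np.zeros(f.shape[:2],bool); s[170:210,310:370]=1
v=s&(p[...,2]>.014)&(p[...,2]<.06)
w=f.min(-1)>110
cap=v&w&(np.arange(512)[None]>349)
A=p[v][:,:2]; c,_,V=np.linalg.svd(A-A.mean(0),full_matrices=False)
print('cap',p[cap].mean(0),'axis',V[0], 'ends',(A@V[0]).min(),(A@V[0]).max(), 'cross',sorted(A@V[1])[2],sorted(A@V[1])[-3])
for n in('scene',):
    e=np.load(n+'0.npz'); g=e['p']; q=(abs(g[...,0]-.517)<.06)&(abs(g[...,1]+.27)<.07)&(g[...,2]>.014)&(g[...,2]<.05)
    Q=g[q]; print(n,len(Q),cv2.minAreaRect(Q[:,:2].astype(np.float32)),Q[:,2].max())
# sheet
hsv=cv2.cvtColor(d['f'],cv2.COLOR_RGB2HSV)
m=(abs(p[...,2]-.004)<.006)&(hsv[...,0]>8)&(hsv[...,0]<25)&(hsv[...,1]>90)&(p[...,1]<-.1)&(p[...,1]>-.45)&(p[...,0]>.3)
m=cv2.morphologyEx(m.astype(np.uint8),cv2.MORPH_OPEN,np.ones((3,3)))
r=cv2.minAreaRect(p[m>0][:,:2].astype(np.float32));print('sheet',r,cv2.boxPoints(r).round(3).tolist())
# handle
for n in('top','scene'):
    e=np.load(n+'0.npz'); g=e['p']; F=e['f']
    q=(F.max(-1)<60)&(abs(g[...,1]-.23)<.09)&(g[...,0]>.45)&(g[...,0]<.56)&(g[...,2]>.1)&(g[...,2]<.14)
    Q=g[q]
    if len(Q): print(n,len(Q),np.median(Q,0),np.percentile(Q,[5,95],axis=0).round(3).tolist())
# heater hood front edge at z>.14
q=(p[...,2]>.143)&(p[...,2]<.16)&(abs(p[...,1]-.23)<.12)&(p[...,0]>.5)&(p[...,0]<.75)
r=cv2.minAreaRect(p[q][:,:2].astype(np.float32));print('hood',r,cv2.boxPoints(r).round(4).tolist())
Tc=camera('wrist');print(Tc['T_tool_cam'].round(3).tolist(),Tc['camera_matrix'][0])
print(tool())
plan([.40,-.27,.16],down([0,1])); plan([.40,-.27,.16],down([0,-1]))
E
```

```text
cap [ 0.51878139 -0.30993734  0.02989104] axis [ 0.0267442  -0.99964231] ends 0.2377870109722327 0.3333051050032771 cross 0.4975354404250363 0.5238635691869657
scene 160 ((0.5180173516273499, -0.2672651410102844), (0.027615612372756004, 0.09845414012670517), 0.7782582640647888) 0.03474276910734109
sheet ((0.5456570386886597, -0.2461126446723938), (0.2979505956172943, 0.21879279613494873), 6.555577278137207) [[0.38499999046325684, -0.15399999916553497], [0.4099999964237213, -0.3720000088214874], [0.7059999704360962, -0.33799999952316284], [0.6809999942779541, -0.11999999731779099]]
top 284 [0.53084352 0.2360576  0.13020395] [[0.506, 0.167, 0.117], [0.549, 0.297, 0.137]]
scene 137 [0.51343937 0.23646684 0.12907267] [[0.508, 0.184, 0.124], [0.518, 0.289, 0.132]]
hood ((0.6291782259941101, 0.23354431986808777), (0.16677497327327728, 0.19025300443172455), 1.7596489191055298) [[0.542900025844574, 0.3260999917984009], [0.548799991607666, 0.13590000569820404], [0.715399980545044, 0.14100000262260437], [0.7095999717712402, 0.3312000036239624]]
[[0.0, 0.972, 0.236, 0.069], [1.0, -0.001, 0.001, -0.0], [0.001, 0.236, -0.972, -0.161], [0.0, 0.0, 0.0, 1.0]] [270.16361639   0.         261.09798403]
[[-9.38082982e-01  3.46410513e-01 -2.72864469e-04  1.90482318e-01]
 [ 3.46410619e-01  9.38082769e-01 -6.33735760e-04  5.15817811e-01]
 [ 3.64367265e-05 -6.89019881e-04 -9.99999762e-01  2.24108201e-01]
 [ 0.00000000e+00  0.00000000e+00  0.00000000e+00  1.00000000e+00]]
shift [-1.8751 -2.6582  0.2582] turn [-0.0001 -0.     -0.0563] dist 0.8157923459987435 deg 20.267966439624317
shift [-1.8751 -2.6582  0.2582] turn [-0.000e+00  2.000e-04  4.437e-01] dist 0.8157923459987435 deg 159.7320729314663
```

play_rows --motion '[[[-0.848,-0.565,0,0,0,0,-1],[-0.848,-0.565,0,0,0,0,-1],[-0.848,-0.565,0,0,0,0,-1],[-0.848,-0.565,0,0,0,0,-1],[-0.848,-0.565,0,0,0,0,-1],[-0.848,-0.565,0,0,0,0,-1]]]' --grip_force 10

```text
time_s: 0.8
ee_pos: [0.3427, 0.3066, 0.2245]
eef_rot: [-3.141, 0.001, 2.783]
force: [-0.2, -0.0, -0.0]
grip_width: 0.0494
grip_force: 0.0
```

play_rows --motion '[[[-0.557,-0.817,0,0,0,0,-1],[-0.557,-0.817,0,0,0,0,-1],[-0.557,-0.817,0,0,0,0,-1],[-0.557,-0.817,0,0,0,0,-1],[-0.557,-0.817,0,0,0,0,-1],[-0.557,-0.817,0,0,0,0,-1]]]'

```text
time_s: 1.4
ee_pos: [0.4011, 0.0665, 0.2245]
eef_rot: [-3.141, 0.0, 2.782]
force: [-1.0, 0.4, 0.1]
grip_width: 0.0021
grip_force: 0.0
```

play_rows --motion '[[[-0.37,-0.887,0,0,0,0,-1],[-0.37,-0.887,0,0,0,0,-1],[-0.37,-0.887,0,0,0,0,-1],[-0.37,-0.887,0,0,0,0,-1],[-0.37,-0.887,0,0,0,0,-1],[-0.37,-0.887,0,0,0,0,-1]]]'

```text
time_s: 2.0
ee_pos: [0.4105, -0.1725, 0.2241]
eef_rot: [-3.141, -0.0, 2.784]
force: [-0.1, 0.8, -0.3]
grip_width: 0.0001
grip_force: 0.0
```

play_rows --motion '[[[-0.1,-0.389,0.256,0,0,-0.0563,-1],[-0.1,-0.389,0.256,0,0,-0.0563,-1],[-0.1,-0.389,0.256,0,0,-0.0563,-1],[-0.1,-0.389,0.256,0,0,-0.0563,-1],[-0.1,-0.389,0.256,0,0,-0.0563,-1],[-0.1,-0.389,0.256,0,0,-0.0563,-1]]]'

```text
time_s: 2.6
ee_pos: [0.4008, -0.2685, 0.1613]
eef_rot: [-3.141, 0.001, -3.142]
force: [0.2, -0.2, -0.1]
grip_width: 0.0004
grip_force: 0.0
```

Run:
```python
from h import *
o=get_obs();print(o['time_s'],o['ee_pos'],o['eef_rot'],o['qpos'])
c=cam('wrist');save(c,'w1.png');np.savez('w1.npz',f=c['frame'],p=cloud(c))
```

```text
2.6 [ 0.40084417 -0.26854811  0.16125021] [-3.14111176e+00  9.69383567e-04 -3.14152340e+00] [-6.66322183e-01  2.15112611e-01  1.78314970e+00  2.43205574e-04
  1.14227109e+00 -2.23728847e+00]
```

View pics/w1.png

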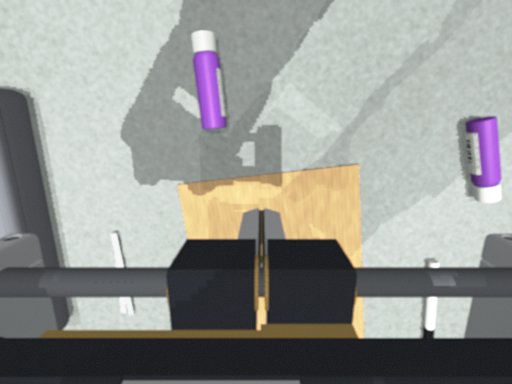

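The wrist image shows the sheet's near edge at row 180 and the purple look-alikes at (210,80) and (482,155). The target vial is hidden behind the gripper at the bottom, because the camera looks to the robot side. I turn the tool half round so the camera sits on the far side, over the vial.

play_rows --motion '[[[0,0,-0.16,0,0,0.2386,-1],[0,0,-0.16,0,0,0.2386,-1],[0,0,-0.16,0,0,0.2386,-1],[0,0,-0.16,0,0,0.2386,-1],[0,0,-0.16,0,0,0.2386,-1],[0,0,-0.16,0,0,0.2386,-1],[0,0,-0.16,0,0,0.2386,-1],[0,0,-0.16,0,0,0.2386,-1],[0,0,-0.16,0,0,0.2386,-1],[0,0,-0.16,0,0,0.2386,-1]]]'

```text
time_s: 3.65
ee_pos: [0.4005, -0.2689, 0.2012]
eef_rot: [3.141, 0.001, 1.637]
force: [1.3, -0.3, 0.5]
grip_width: 0.0004
grip_force: 0.0
```

play_rows --motion '[[[0,0,0,0,0,0.2386,-1],[0,0,0,0,0,0.2386,-1],[0,0,0,0,0,0.2386,-1],[0,0,0,0,0,0.2386,-1],[0,0,0,0,0,0.2386,-1],[0,0,0,0,0,0.2386,-1],[0,0,0,0,0,0.2386,-1],[0,0,0,0,0,0.2386,-1],[0,0,0,0,0,0.2386,-1],[0,0,0,0,0,0.2386,-1]]]'

```text
time_s: 4.65
ee_pos: [0.4005, -0.2689, 0.2012]
eef_rot: [3.141, -0.001, 0.137]
force: [0.5, -0.6, -0.7]
grip_width: 0.0004
grip_force: 0.0
```

play_rows --motion '[[[0.04,0,0.16,0,0,0.0185,-1],[0.04,0,0.16,0,0,0.0185,-1],[0.04,0,0.16,0,0,0.0185,-1]]]'

```text
time_s: 4.95
ee_pos: [0.4101, -0.2678, 0.1612]
eef_rot: [-3.141, 0.001, 0.031]
force: [-0.0, 0.3, 0.5]
grip_width: 0.0005
grip_force: 0.0
```

Run:
```python
from h import *
o=get_obs();print(o['time_s'],o['ee_pos'],o['eef_rot'],o['qpos'])
c=cam('wrist');save(c,'w2.png');np.savez('w2.npz',f=c['frame'],p=cloud(c),K=c['camera_matrix'],T=c['T'])
```

```text
4.95 [ 0.41006053 -0.26776511  0.16123222] [-3.14118234e+00  5.18447246e-04  3.13447662e-02] [-6.53271467e-01  2.31649189e-01  1.76268170e+00 -1.09628110e-05
  1.14792286e+00  8.86184702e-01]
```

View pics/w2.png

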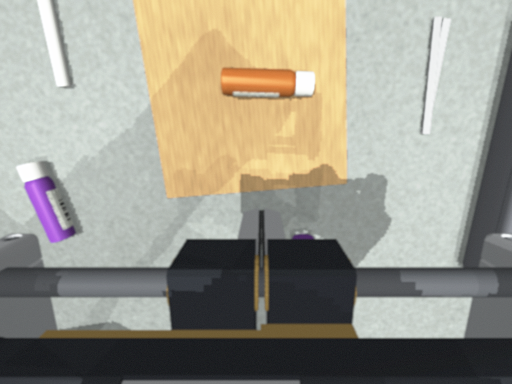

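The vial lies at (267,82), cap to the right at (304,83). The label edge shows as a white strip at about row 94, on the robot side. Now I compute its azimuth by casting rays onto the cylinder.

```bash
cat >> h.py <<'E'
def label(c,v0=40,v1=140,u0=200,u1=330,zc=.01775,r=.01375):
    P=cloud(c); f=c['frame'].astype(int); s=np.zeros(f.shape[:2],bool); s[v0:v1,u0:u1]=1
    v=s&(P[...,2]>.013)&(P[...,2]<.06)
    vv,uu=np.nonzero(v); K=c['camera_matrix'];T=c['T']
    d=np.stack([(uu-K[0,2])/K[0,0],-(vv-K[1,2])/K[1,1],-np.ones(len(uu))],1)@T[:3,:3].T; o=T[:3,3]
    t=(zc-o[2])/d[:,2]; A=(o+d*t[:,None])[:,:2]   # silhouette on plane of the axis
    rc=cv2.minAreaRect(A.astype(np.float32)); a=np.linalg.svd(A-A.mean(0))[2][0] if len(A)<3000 else np.linalg.svd((A-A.mean(0)).T@(A-A.mean(0)))[2][0]
    if a[1]>0:a=-a
    C=np.array(rc[0]); n=np.array([-a[1],a[0]]) # n ~ +x
    if n[0]<0:n=-n
    l=(A-C)@a
    print('centre',C.round(4),'axis',a.round(3),'size',np.round(rc[1],4),'zmax',P[v][:,2].max().round(4))
    # ray-cylinder in (n,z)
    o2=np.array([(o[:2]-C)@n,o[2]-zc]); d2=np.stack([d[:,:2]@n,d[:,2]],1)
    aa=(d2**2).sum(1);bb=d2@o2;cc=o2@o2-r*r;D=bb*bb-aa*cc;ok=D>0
    t=(-bb-np.sqrt(np.maximum(D,0)))/aa; h=o2+d2*t[:,None]; az=np.degrees(np.arctan2(-h[:,0],h[:,1])) # 0 top, + towards robot
    F=f[vv,uu]; ll=((o[:2]+d[:,:2]*t[:,None])-C)@a
    w=ok&(F[:,2]>.55*F[:,0]); b=ok&(ll>-.035)&(ll<.012)
    for lo in range(-90,90,10):
        q=b&(az>=lo)&(az<lo+10)
        if q.sum(): print(lo,q.sum(),'white %.2f'%w[q].mean(),F[q].mean(0).round())
E
python3 - <<'E'
from h import *
label(cam('wrist')); label(cam('top'),170,210,310,370)
E
```

```text
centre [ 0.5167 -0.2719] axis [ 0.004 -1.   ] size [0.0284 0.0982] zmax 0.0351
-80 8 white 0.00 [195. 135.  84.]
-70 35 white 0.00 [184. 118.  67.]
-60 49 white 0.00 [190. 112.  57.]
-50 66 white 0.00 [204. 119.  59.]
-40 83 white 0.00 [213. 124.  62.]
-30 100 white 0.00 [220. 129.  64.]
-20 115 white 0.00 [234. 150.  81.]
-10 111 white 0.00 [246. 178. 106.]
0 123 white 0.00 [245. 174. 103.]
10 110 white 0.00 [229. 144.  78.]
20 110 white 0.00 [209. 123.  63.]
30 97 white 0.00 [193. 116.  60.]
40 85 white 0.46 [193. 144. 111.]
50 66 white 1.00 [206. 198. 183.]
60 52 white 1.00 [184. 188. 179.]
70 37 white 1.00 [158. 161. 152.]
80 19 white 1.00 [145. 142. 130.]
centre [ 0.5229 -0.2699] axis [ 0.035 -0.999] size [0.0434 0.1204] zmax 0.0375
-40 6 white 0.00 [108.  73.  36.]
-30 6 white 0.00 [108.  69.  28.]
-20 10 white 0.00 [112.  64.  17.]
-10 9 white 0.00 [117.  66.  16.]
0 10 white 0.00 [122.  69.  17.]
10 10 white 0.00 [126.  73.  22.]
20 9 white 0.00 [127.  76.  25.]
30 9 white 0.00 [121.  71.  23.]
40 9 white 0.00 [114.  69.  32.]
50 7 white 0.29 [109.  75.  48.]
60 6 white 1.00 [106.  85.  70.]
70 3 white 1.00 [108.  88.  71.]
80 2 white 1.00 [96. 86. 72.]
```

The label's upper edge is at about 45°, so its middle is about 101° towards the robot. The vial must roll about 24 mm in +x. I do this in two strokes of about 24 mm at the fingertip.

play_rows --motion '[[[0.404,0.024,0,0,0,0,-1],[0.404,0.024,0,0,0,0,-1],[0.404,0.024,0,0,0,0,-1],[0.404,0.024,0.2,0,0,0,-1],[0.404,0.024,0.4,0,0,0,-1],[0.404,0.024,0.42,0,0,0,-1],[0.404,0.024,0.42,0,0,0,-1]]]'

```text
time_s: 5.8
ee_pos: [0.511, -0.2719, 0.0565]
eef_rot: [-3.141, 0.0, 0.027]
force: [0.4, 0.3, 0.3]
grip_width: 0.0007
grip_force: 0.0
```

play_rows --motion '[[[0,0,0.008,0,0,0,-1],[0,0,0.012,0,0,0,-1],[0,0,0.012,0,0,0,-1]]]'

```text
time_s: 6.1
ee_pos: [0.5116, -0.272, 0.054]
eef_rot: [3.14, -0.002, 0.027]
force: [-0.1, -0.6, -0.7]
grip_width: 0.0003
grip_force: 0.0
```

play_rows --motion '[[[0,0,0.004,0,0,0,-1],[0,0,0.008,0,0,0,-1],[0,0,0.008,0,0,0,-1]]]'

```text
time_s: 6.4
ee_pos: [0.5113, -0.2718, 0.0507]
eef_rot: [3.141, -0.0, 0.027]
force: [-0.3, 0.1, 2.6]
grip_width: 0.0006
grip_force: 1.0
```

play_rows --motion '[[[0,0,0.004,0,0,0,-1],[0,0,0.004,0,0,0,-1]]]'

```text
time_s: 6.6
ee_pos: [0.5117, -0.2718, 0.0504]
eef_rot: [3.141, -0.002, 0.027]
force: [0.5, 1.7, 9.1]
grip_width: 0.0007
grip_force: 4.4
```

play_rows --motion '[[[0,0,0.004,0,0,0,-1],[0,0,0.004,0,0,0,-1]]]'

```text
time_s: 6.8
ee_pos: [0.5123, -0.2719, 0.0503]
eef_rot: [3.14, -0.003, 0.027]
force: [-0.0, 3.0, 16.1]
grip_width: 0.0004
grip_force: 7.8
```

play_rows --motion '[[[0.004,0,-0.004,0,0,0,-1],[0.016,0,-0.005,0,0,0,-1],[0.028,0,-0.005,0,0,0,-1],[0.04,0,-0.005,0,0,0,-1],[0.052,0,-0.005,0,0,0,-1],[0.064,0,-0.005,0,0,0,-1],[0.076,0,-0.005,0,0,0,-1],[0.088,0,-0.005,0,0,0,-1],[0.096,0,-0.005,0,0,0,-1],[0.096,0,-0.005,0,0,0,-1]]]'

```text
time_s: 7.8
ee_pos: [0.5358, -0.2716, 0.0506]
eef_rot: [3.14, -0.002, 0.027]
force: [0.1, -2.0, 7.4]
grip_width: 0.0006
grip_force: 3.4
```

play_rows --motion '[[[0,0,-0.06,0,0,0,-1],[-0.2,0,-0.2,0,0,0,-1],[-0.5,0,-0.4,0,0,0,-1],[-0.5,0,-0.4,0,0,0,-1],[-0.5,0,-0.4,0,0,0,-1],[-0.5,0,-0.4,0,0,0,-1]]]'

```text
time_s: 8.4
ee_pos: [0.4101, -0.2747, 0.1511]
eef_rot: [3.14, -0.002, 0.026]
force: [0.3, 0.4, -1.1]
grip_width: 0.0001
grip_force: 0.0
```

Run:
```python
from h import *
print(tool()[:3,3]); label(cam('wrist'))
```

```text
[ 0.41014757 -0.274721    0.15108067]
centre [ 0.5287 -0.2709] axis [ 0.005 -1.   ] size [0.0283 0.0987] zmax 0.0346
-70 26 white 0.00 [194. 136.  85.]
-60 51 white 0.00 [187. 117.  64.]
-50 70 white 0.00 [198. 116.  58.]
-40 92 white 0.00 [212. 125.  62.]
-30 107 white 0.00 [219. 128.  64.]
-20 124 white 0.00 [225. 135.  69.]
-10 125 white 0.02 [241. 169.  98.]
0 131 white 0.96 [251. 234. 209.]
10 129 white 1.00 [254. 254. 254.]
20 120 white 1.00 [252. 253. 251.]
30 116 white 1.00 [248. 250. 246.]
40 99 white 1.00 [212. 215. 208.]
50 79 white 1.00 [182. 185. 178.]
60 67 white 1.00 [170. 174. 166.]
70 45 white 1.00 [137. 141. 134.]
80 23 white 1.00 [110. 110. 103.]
```

The roll worked. The edge moved by 45–50° and 56° remain, which is 27 mm at the fingertip. The same press height is 0.4 full scale down from here.

play_rows --motion '[[[0.445,-0.004,0,0,0,0,-1],[0.445,-0.004,0,0,0,0,-1],[0.445,-0.004,0.15,0,0,0,-1],[0.445,-0.004,0.3,0,0,0,-1],[0.445,-0.004,0.37,0,0,0,-1],[0.445,-0.004,0.385,0,0,0,-1],[0.445,-0.004,0.39,0,0,0,-1],[0.445,-0.004,0.396,0,0,0,-1],[0.445,-0.004,0.4,0,0,0,-1],[0.445,-0.004,0.4,0,0,0,-1]]]'

```text
time_s: 9.45
ee_pos: [0.5226, -0.2696, 0.0503]
eef_rot: [-3.141, -0.001, 0.028]
force: [0.3, 5.6, 12.4]
grip_width: 0.0005
grip_force: 6.3
```

play_rows --motion '[[[0.006,0,0,0,0,0,-1],[0.018,0,0,0,0,0,-1],[0.03,0,0,0,0,0,-1],[0.042,0,0,0,0,0,-1],[0.054,0,0,0,0,0,-1],[0.066,0,0,0,0,0,-1],[0.078,0,0,0,0,0,-1],[0.09,0,0,0,0,0,-1],[0.106,0,0,0,0,0,-1],[0.106,0,0,0,0,0,-1]]]'

```text
time_s: 10.45
ee_pos: [0.5494, -0.2693, 0.0504]
eef_rot: [3.141, -0.002, 0.028]
force: [-0.3, 3.8, 12.6]
grip_width: 0.0005
grip_force: 6.0
```

play_rows --motion '[[[0,0,-0.06,0,0,0,-1],[-0.2,0,-0.2,0,0,0,-1],[-0.5,0,-0.4,0,0,0,-1],[-0.5,0,-0.4,0,0,0,-1],[-0.5,0,-0.4,0,0,0,-1],[-0.5,0,-0.4,0,0,0,-1]]]'

```text
time_s: 11.05
ee_pos: [0.4231, -0.2733, 0.1507]
eef_rot: [3.141, -0.001, 0.026]
force: [0.7, 0.5, -0.5]
grip_width: 0.0004
grip_force: 0.0
```

Run:
```python
from h import *
print(tool()[:3,3]); c=cam('wrist');label(c); save(c,'w3.png')
```

```text
[ 0.42308793 -0.27334662  0.15066722]
centre [ 0.5419 -0.2718] axis [ 0.003 -1.   ] size [0.028  0.0992] zmax 0.0352
-80 6 white 1.00 [221. 189. 148.]
-70 25 white 1.00 [229. 209. 178.]
-60 51 white 1.00 [244. 241. 229.]
-50 76 white 1.00 [253. 254. 254.]
-40 88 white 1.00 [254. 254. 254.]
-30 108 white 1.00 [254. 254. 254.]
-20 115 white 1.00 [234. 236. 236.]
-10 133 white 1.00 [233. 235. 235.]
0 133 white 1.00 [232. 234. 233.]
10 126 white 1.00 [227. 229. 226.]
20 129 white 1.00 [232. 234. 230.]
30 109 white 1.00 [242. 244. 238.]
40 99 white 1.00 [239. 242. 236.]
50 85 white 1.00 [219. 222. 212.]
60 63 white 1.00 [178. 170. 156.]
70 43 white 0.74 [129. 103.  83.]
80 27 white 0.00 [112.  81.  53.]
```

View pics/w3.png

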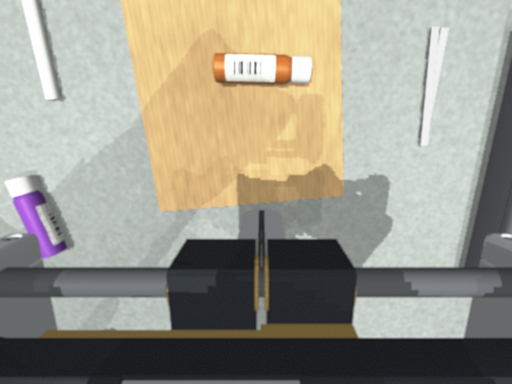

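The label now lies centred on top with its bars readable at (248,68). Its edges sit symmetrically at about ±65°. Step 1 is done, so I go to the hood.

play_rows --motion '[[[0,0,-0.2,0,0,-0.0239,-1],[-0.057,-0.882,-0.3,0,0,-0.2386,-0.45],[-0.057,-0.882,-0.3,0,0,-0.2386,-0.45],[-0.057,-0.882,-0.3,0,0,-0.2386,-0.45],[-0.057,-0.882,-0.3,0,0,-0.2386,-0.45],[-0.057,-0.882,-0.3,0,0,-0.2386,-0.45],[-0.057,-0.882,-0.3,0,0,-0.2386,-0.45],[-0.057,-0.882,-0.3,0,0,-0.2386,-0.45],[-0.057,-0.882,-0.3,0,0,-0.2386,-0.45],[-0.057,-0.882,-0.3,0,0,-0.2386,-0.45]]]'

```text
time_s: 12.1
ee_pos: [0.4033, -0.0524, 0.2238]
eef_rot: [-3.139, -0.0, 1.534]
force: [-0.4, 0.8, -0.1]
grip_width: 0.0256
grip_force: 0.0
```

Run:
```python
from h import *
o=get_obs();print(o['ee_pos'],o['eef_rot'],o['grip_width'],o['qpos'])
plan([.512,.15,.26],down([1,.031]))
```

```text
[ 0.40334174 -0.05238094  0.22377885] [-3.13936156e+00 -4.41198619e-04  1.53360132e+00] 0.025570007921864753 [-2.19271329e-01 -2.44592280e-02  1.89174690e+00  3.12596083e-05
  1.27657908e+00 -1.82085916e-01]
shift [ 0.8252  0.4039 -0.1454] turn [-0.0004 -0.0001 -0.0109] dist 0.23254383618604546 deg 3.9088608699017344
```

play_rows --motion '[[[0.825,0.404,-0.145,0,0,-0.011,-0.45],[0.825,0.404,-0.145,0,0,-0.011,-0.45],[0.825,0.404,-0.145,0,0,-0.011,-0.45],[0.825,0.404,-0.145,0,0,-0.011,-0.45],[0.825,0.404,-0.145,0,0,-0.011,-0.45],[0.825,0.404,-0.145,0,0,-0.011,-0.45],[0.825,0.404,-0.145,0,0,-0.011,-0.45]]]'

```text
time_s: 12.8
ee_pos: [0.5128, 0.1494, 0.2593]
eef_rot: [-3.139, 0.001, 1.597]
force: [0.3, -1.1, 0.0]
grip_width: 0.0257
grip_force: 0.0
```

Run:
```python
from h import *
print(tool().round(4)); c=cam('wrist'); save(c,'w4.png'); P=cloud(c); f=c['frame']
q=(f.max(-1)<70)&(P[...,2]>.115)&(P[...,2]<.137)&(P[...,0]>.48)&(P[...,0]<.535)&(abs(P[...,1]-.23)<.07)
Q=P[q];print(len(Q))
if len(Q):
    for a in np.arange(.16,.31,.015):
        S=Q[abs(Q[:,1]-a)<.0075]
        if len(S): print(a.round(3),len(S),np.percentile(S[:,0],[5,50,95]).round(4),S[:,2].max().round(4))
# hood front face edge
q=(P[...,2]>.14)&(P[...,2]<.155)
for a in(.16,.2,.24,.28,.3):
    S=P[q&(abs(P[...,1]-a)<.005)]
    if len(S): print('hood',a,S[:,0].min().round(4),S[:,2].mean())
```

```text
[[-2.640e-02  9.996e-01 -2.800e-03  5.128e-01]
 [ 9.997e-01  2.640e-02 -7.000e-04  1.494e-01]
 [-7.000e-04 -2.800e-03 -1.000e+00  2.593e-01]
 [ 0.000e+00  0.000e+00  0.000e+00  1.000e+00]]
1469
0.175 238 [0.5089 0.5208 0.5336] 0.1339
0.19 140 [0.5065 0.5113 0.5161] 0.1334
0.205 140 [0.5061 0.5109 0.5156] 0.1339
0.22 138 [0.5066 0.511  0.5152] 0.1334
0.235 149 [0.5054 0.5098 0.5147] 0.1336
0.25 140 [0.5051 0.5092 0.5142] 0.1339
0.265 145 [0.5047 0.5087 0.5138] 0.1337
0.28 285 [0.5045 0.5141 0.5328] 0.1339
0.295 94 [0.5061 0.5193 0.5334] 0.133
hood 0.16 0.548 0.15082848019231435
hood 0.2 0.5467 0.15049334436924092
hood 0.24 0.5455 0.15046829551168794
hood 0.28 0.5442 0.15040168189989478
hood 0.3 0.5435 0.15058600560872548
```

View pics/w4.png

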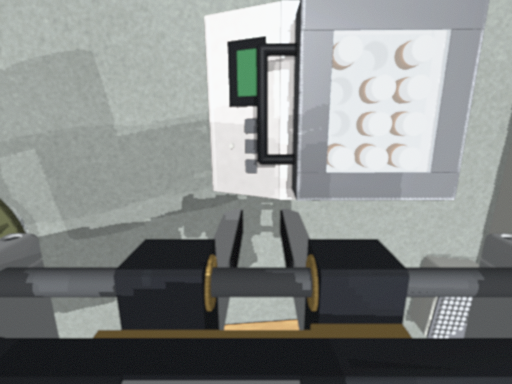

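The wrist image shows the black handle bar running vertically at about column 262, rows 47–160, with the fingers open at (240–290, 240). The bar axis is at x≈0.510 and y centre≈0.232. I descend onto it.

play_rows --motion '[[[0.331,-0.003,0,0,0,0,-0.45],[0.331,-0.003,0,0,0,0,-0.45],[0.331,-0.003,0.15,0,0,0,-0.45],[0.331,-0.003,0.28,0,0,0,-0.45],[0.331,-0.003,0.35,0,0,0,-0.45],[0.331,-0.003,0.42,0,0,0,-0.45],[0.331,-0.003,0.48,0,0,0,-0.45],[0.331,-0.003,0.529,0,0,0,-0.45],[0.331,-0.003,0.529,0,0,0,-0.45]]]'

```text
time_s: 13.75
ee_pos: [0.5094, 0.2303, 0.1271]
eef_rot: [-3.139, 0.001, 1.594]
force: [-0.6, 0.8, 0.4]
grip_width: 0.0261
grip_force: 0.0
```

play_rows --motion '[[[0,0,0,0,0,0,-1],[0,0,0,0,0,0,-1],[0,0,0,0,0,0,-1],[0,0,0,0,0,0,-1],[0,0,0,0,0,0,-1]]]' --grip_force 25

```text
time_s: 14.25
ee_pos: [0.511, 0.2312, 0.1296]
eef_rot: [3.138, -0.001, 1.595]
force: [6.7, -0.9, -1.8]
grip_width: 0.0113
grip_force: 25.0
```

play_rows --motion '[[[0,0.006,-0.042,0,0,0,-1],[0,0.015,-0.084,0,0,0,-1],[0,0.026,-0.126,0,0,0,-1],[0,0.039,-0.166,0,0,0,-1],[0,0.054,-0.207,0,0,0,-1],[0,0.071,-0.246,0,0,0,-1],[0,0.09,-0.284,0,0,0,-1],[0,0.111,-0.322,0,0,0,-1],[0,0.134,-0.358,0,0,0,-1],[0,0.159,-0.392,0,0,0,-1]]]'

```text
time_s: 15.25
ee_pos: [0.5511, 0.2321, 0.2266]
eef_rot: [3.139, -0.0, 1.595]
force: [15.0, 3.5, -15.1]
grip_width: 0.0112
grip_force: 25.0
```

Run:
```python
from h import *
o=get_obs();print(o['ee_pos'],o['eef_rot'],o['grip_width'],o['grip_force'],o['force'])
print(tool()[:3,:3].round(3)); save(cam('scene'),'s5.png',(200,150,400,330),3)
```

```text
[0.55109608 0.23208889 0.22657275] [ 3.13882945e+00 -2.16300819e-04  1.59489176e+00] 0.011202783608396568 24.97960925102234 [ 14.95246038   3.47540544 -15.05589392]
[[-0.024  1.     0.003]
 [ 1.     0.024  0.   ]
 [ 0.     0.003 -1.   ]]
```

View pics/s5.png

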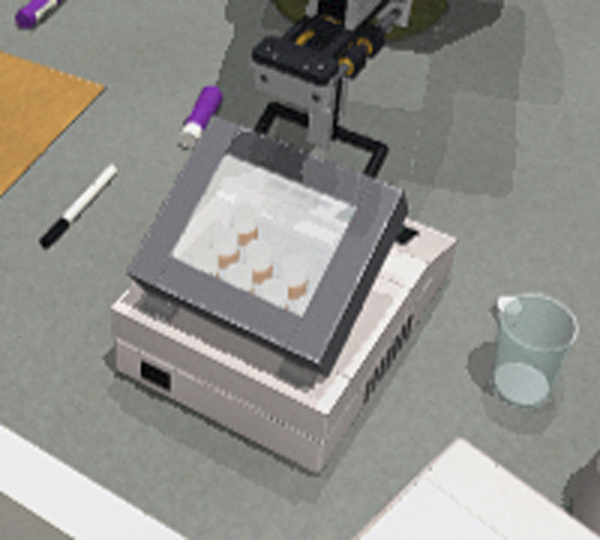

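The hood is lifting cleanly and is at about 30°. The fingers hold the bar at (320,130). The force shows a slight outward radial pull, so I continue the arc 2 mm further in.

play_rows --motion '[[[0,0.033,-0.028,0,0,0,-1],[0,0.061,-0.06,0,0,0,-1],[0,0.091,-0.091,0,0,0,-1],[0,0.122,-0.119,0,0,0,-1],[0,0.155,-0.146,0,0,0,-1],[0,0.189,-0.172,0,0,0,-1],[0,0.224,-0.195,0,0,0,-1],[0,0.261,-0.216,0,0,0,-1],[0,0.298,-0.236,0,0,0,-1],[0,0.337,-0.254,0,0,0,-1]]]'

```text
time_s: 16.3
ee_pos: [0.634, 0.2344, 0.2916]
eef_rot: [3.141, -0.0, 1.596]
force: [-3.6, -0.7, 3.8]
grip_width: 0.0113
grip_force: 25.0
```

play_rows --motion '[[[0,0,0,0,0,0,-1],[0,0,0,0,0,0,-1],[0,0,0,0,0,0,-1],[0,0,0,0,0,0,-1],[0,0,0,0,0,0,-1]]]'

```text
time_s: 16.8
ee_pos: [0.6336, 0.2343, 0.2914]
eef_rot: [3.14, -0.0, 1.595]
force: [-2.1, 0.4, 5.1]
grip_width: 0.0111
grip_force: 25.0
```

Run:
```python
from h import *
o=get_obs();print(o['time_s'],o['ee_pos'],o['grip_width'],o['grip_force'],o['force'],abs(o['joint_vel']).max())
c=cam('scene');P=cloud(c);save(c,'s6.png',None,1.5)
# hood top plane: centre columns between the window, fit grey shell points
q=(P[...,0]>.58)&(P[...,0]<.80)&(P[...,1]>.14)&(P[...,1]<.33)&(P[...,2]>.13)&(P[...,2]<.32)
Q=P[q]; best=None; rng=np.random.default_rng(0)
for _ in range(400):
    a,b,d=Q[rng.choice(len(Q),3,False)]; n=np.cross(b-a,d-a); k=np.linalg.norm(n)
    if k<1e-6: continue
    n/=k; i=abs((Q-a)@n)<.003
    if best is None or i.sum()>best.sum(): best=i
S=Q[best]; n=np.linalg.svd(S-S.mean(0),full_matrices=False)[2][2]; n*=np.sign(n[2])
print(len(Q),len(S),n, 'angle from horizontal',np.degrees(np.arccos(n[2])))
c=cam('top')
P=cloud(c); q=(abs(P[...,0]-.54)<.05)&(abs(P[...,1]+.27)<.06)&(P[...,2]>.014)&(P[...,2]<.05); print('vial',P[q].mean(0))
```

```text
16.8 [0.6336357  0.23433138 0.29137232] 0.011110086807201776 25.005884170532227 [-2.08374236  0.4418928   5.13555492] 0.0016104085635560165
5084 4085 [0.86466221 0.02694091 0.50163079] angle from horizontal 59.89204884207628
vial [ 0.54159426 -0.26979335  0.0288456 ]
```

View pics/s6.png

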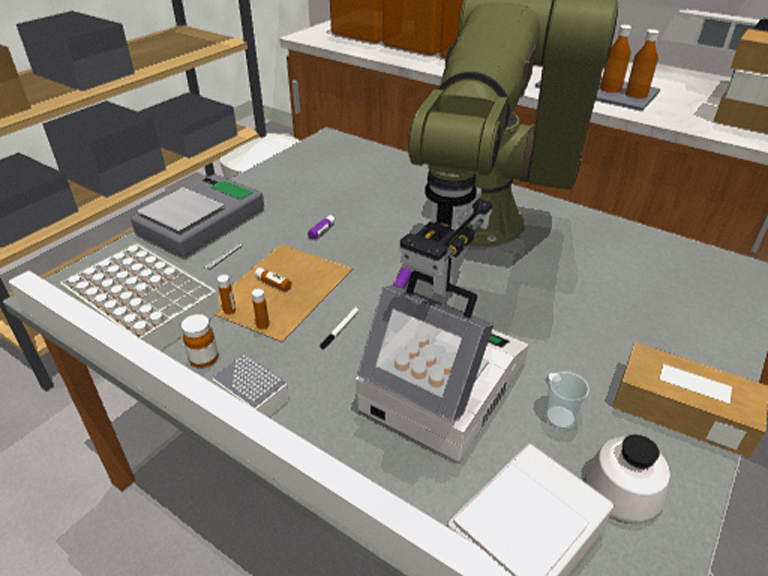

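The hood is held open at 59.9° by the fingers at (440,285). The vial lies label-up on the sheet at (273,278), and the bystanders are unmoved. Handing in.

```bash
python3 -c "
from station import workorder
print(workorder.hand_in())"
```

```text
the job is handed in; nothing more can be done
None
```

The job is handed in, with no verdict returned: the vial lies label-up and still on the sheet, and the gripper is holding the hood open at a measured 59.9°, with the other things on the bench where they stood.

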